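Clamp a glass roundel in the hinged drilling jig

TASK

The amber glass roundel lies on the spring pad of the drilling jig, ready to be clamped for drilling. Swing the jig's blue hinged leaf down onto the glass, then take the knobbed pin out of the wooden bit block and push it down through the hole in the leaf's tongue into the block below, until its collar sits on the leaf. The pad springs the leaf ajar by itself, so finish with the gripper still holding the pin and pressing it down so that the leaf is kept fully shut; do not let go, and leave the dropper bottle, the foil roll and the dial gauge where they are.

Things in the scene. Friction and masses are not known exactly. Their poses are not given: they have to be found in the camera images.
- jig: Fixed aluminium drilling jig. Origin: centre of its underside on the bench, z up. Base plate 144 (x) by 96 (y) by 24 mm high; hinge along y at x = +58 mm; spring pad at (0, 0) between four steel dowels at x, y = +-19 mm (6 mm thick, tops 48 mm over the bench); pin block 30 x 30 mm at (-52, 0), top 49 mm over the bench.
- leaf (a joint): Angle (rad) of the blue hinged leaf: 0 shut (level, underside 50, upper side 58 mm over the bench), 1.57 upright, at most 2.1 (leaning away from the pad). Its point at distance r from the hinge lies at jig x = 58 - r cos(angle), z = 54 + r sin(angle) mm. Stiff hinge (0.14 N m): the leaf stays where it is left; closed fingertips can push it over from behind.
- hinge (a point): Middle of the leaf's hinge axis, 54 mm over the bench. The leaf is 8 mm thick and 128 mm long from here; 60 mm wide over the pad, then a tongue 34 mm wide from r = 95 mm on, with a 12 mm pin hole at r = 110. At r = 58 it has a brass bush (22 mm across, 4 mm proud on top) and below it a rubber nose 28 mm across, 8 mm deep, that bears on the glass.
- leaf_end (a point): Middle of the leaf's free end, 128 mm from the hinge, half way through its thickness.
- pad (a joint): How far (m) the spring pad is pressed down: 0 free, 0.004 with the roundel on it and the leaf fully shut; spring 2.5 N/mm, so 10 N there. Left alone on the glass the leaf stands about 0.04 rad open; some 6 N down on the pin hold it fully shut, against a firm stop.
- nest (a point): Centre of the upper face of the free spring pad (black, 32 mm across), 38 mm over the bench, where the roundel lies.
- roundel: Loose flat disc of amber glass, 44 mm across, 8 mm thick, about 35 g, lying on the spring pad with 2 mm play between the dowels. Origin: centre of its underside.
- pin_hole (a point): Mouth of the 11 mm hole in the jig's pin block, 49 mm over the bench; chamfered, 43 mm deep. With the leaf shut the tongue's hole is right above it.
- bit_block: Fixed hardwood bit block, 60 (x) by 68 (y) by 48 mm high; origin: centre of its underside. The pin stands in its 11 mm hole at (0, +16), its collar resting on the block; two drill bits, tops 64 mm over the bench, stand fixed at (-16, -22) and (+16, -22).
- pin: Loose headed pin, about 60 g, at first upright in the bit block. Origin at its tip, z up to the knob. Steel shank 8 mm thick, 46 mm long, the last 8 mm tapered; steel collar 21 mm across, 5 mm thick; above it a black knob 22 mm across, 33 mm high, red disc on top, 84 mm from the tip. Pushed home in the jig its tip is 12 mm over the bench.
- knob (a point): Point on the pin's axis in the knob, 70 mm above the tip: where to grip it.
- oil_vial: Bystander: small brown dropper bottle, 33 mm across, 102 mm tall; origin under its centre.
- foil_roll: Bystander: flat copper-coloured foil roll, 72 mm across, 8 mm high; origin under its centre.
- dial_gauge: Bystander: white round dial gauge lying flat, 108 x 58 x 20 mm; origin under its centre.

How it is judged:
By the outcome, as a careful person would: the job done as asked, in the order asked, and still so for the second after the job is handed in, while the arm keeps its last pose, push and grip.
It also fails if it takes over 38 s, if anything falls off the work surface, if the arm or the gripper's body presses on something with over 40 N, if the wrist force passes 120 N, or if a joint passes its speed limit or range.

ROBOT

A 6-joint arm with a two-finger parallel gripper is mounted at the origin on the work surface; the furniture and walls round the work are solid. World frame = base frame: x ahead of the robot, y to its left, z up, the work surface at z = 0. Lengths are in mm, angles in degrees, forces in N, time in s.
With the tool pointing down it reaches from about 350 to 1000 mm from the base axis. Payload 7.1 kg.
Tool frame: the origin (TCP) lies midway between the tips of the shut fingers; the grasp point (between the pads) lies manip.grip_depth behind it (manip.grip_depth is the distance from the TCP to the grasp point, in mm); z points along the fingers, y is the line along which they close (so a half turn about z gives the same grasp; the last joint's range is limited). The gripper opens to 85 mm and grips with 20 to 120 N. Pads are 22 mm wide; open, the fingers measure 114 mm over their backs; the gripper's body (76 mm by 85 mm) begins 54 mm behind the grasp point. The pads swing forward as they close: fully open they stand 13 mm farther back than shut.
Start: joints at [-75.287, 24.242, 93.386, -0, 62.372, -1.089], TCP at [170.216, -601.358, 231.319] pointing down, gripper open.
Joint ranges: [-172.04, 172.04], [-51.8, 120.97], [4.93, 147.93], [-75.15, 255.16], [6.16, 154.13], [-145.62, 145.62]. Speed limits (degrees/s): [136.94, 136.94, 172.46, 180, 180, 180].

INTERFACE

Orientations are given as [roll, pitch, yaw] about the fixed x, y, z axes, in that order (R = Rz(yaw) Ry(pitch) Rx(roll)).
In Python, from cell import manip, optics gives the robot as it stands.
- The arm moves only by the tool drive_effector, called after "Emit:" in YAML: its name, and indented under it one key for each argument. Schema: {"type":"object","properties":{"deltas":{"type":"array","items":{"type":"object","properties":{"dx":{"type":"number"},"dy":{"type":"number"},"dz":{"type":"number"},"ax":{"type":"number"},"ay":{"type":"number"},"az":{"type":"number"},"jaw":{"type":"number"}},"additionalProperties":false,"required":["jaw"]},"minItems":1,"maxItems":5},"clamp_n":{"type":"number"},"only":{"type":"string"},"quiet":{"type":"boolean"},"lines":{"type":"string"}},"required":["deltas"],"additionalProperties":false}. deltas is a list of rows, 1 to 5 of them, each an object with the fields dx, dy, dz (the shift in shares of the most that a row can go, 1 being 50 mm), ax, ay, az (a rotation vector in units of 2 degrees), jaw (the finger opening in mm); a field left out counts as zero (the opening has to be given); each row shifts and turns the commanded pose from where the row before left it, along the tool's axes as they then stand; what a row does not reach is not made up. A row lasts 1/10 s, in which the tool goes at most 50 mm and 8.59 degrees, less where a joint would pass 70% of its speed; a pose out of reach is approached as far as the arm can. The fingers move at their own pace and stop on an object; clamp_n is the grip in N (left out, the last holds). Time passes only in rows, so rows that do not move let the fingers close. The tool returns the time, the measured TCP pose, the force, the opening and the grip force at its end. only (a regular expression) keeps the lines of the reply that match it, lines (a string "A,B") keeps lines A to B, and quiet returns only ok. Input that does not fit is refused with a message, and nothing moves.
- manip.observe(): the state, without advancing time (a new reading comes with each control period).
- optics.get_image(name): name is "scene" or "top" or "wrist"; returns a dict with "frame" (480x640x3 uint8, red, green, blue), "fovy" (degrees; the focal length in pixels is half the picture's height over the tangent of half this angle, whatever the lens; pixels are square), "cx", "cy" (the principal point, pixels), "distortion" ([k1, k2, p1, p2, k3] as OpenCV has them; the pictures are not rectified), "view" (4x4, takes a point from world to camera coordinates); the wrist camera has in their place "T_tool_cam" (4x4, takes a point from camera to tool coordinates, whose origin is the TCP and whose axes are the flange's). Camera axes: x right, y up, looking along -z (the intrinsics and any distortion apply to the point x, -y, -z); pixel columns grow to the right and rows downward; lengths in mm; the calibration is good to about 2 mm. A picture is of the moment at which its call begins: read the wrist's pose just before it. There is no depth.
- manip.sign_off(): hands the job in; it is judged then, once.
The state is a dict: "time_s": time; "qpos": joint angles; "dq": joint speeds; "effort": joint torques, N m; "tcp_pos": TCP position; "orientation": TCP orientation; "force": force on the tool from outside, world axes, zero at the start; "torque": the same for the moment, N m; "width": finger opening in mm; "finger_force": force on a finger pad.
Only numpy, scipy, OpenCV 4.12 (cv2) and the standard library are available. Lean on these libraries where they do the work, as an engineer would, in place of code of your own. Each camera call takes 0.05 s, during which the arm holds its last target. There are 200 camera calls.

## Working session

There is one attempt and no reset: what is moved stays moved. The work goes in short steps, Python scripts to look and compute and a tool call to move; the robot and the scene stay as the last step left them, time stands still between calls to the robot, and variables do not carry over. Pictures are saved under pics/ and viewed, at most 10 in all, crops included, and the job is handed in when it is done.

```bash
ls; mkdir -p pics; python3 - <<'E'
from cell import manip, optics
import cv2, json
print(manip.observe(), manip.grip_depth)
for n in ("scene","top"):
    d=optics.get_image(n); cv2.imwrite(f"pics/{n}1.png",d["frame"][:,:,::-1])
    print(n,{k:(v.tolist() if hasattr(v,'tolist') else v) for k,v in d.items() if k!="frame"})
E
```

```text
pics
{'time_s': 0.0, 'qpos': array([-7.52865603e+01,  2.42862312e+01,  9.34328197e+01,  9.98197265e-04,
        6.23715547e+01, -1.09056452e+00]), 'dq': array([-0.07503365, -0.0285445 ,  0.05627548,  0.13899329,  0.04617654,
       -0.13045232]), 'effort': array([-1.07431824e-03, -5.57387066e+01, -2.81743813e+01, -2.54419192e-04,
        7.21926903e-03, -8.24929117e-06]), 'tcp_pos': array([ 170.08429667, -600.83227394,  230.5165611 ]), 'orientation': array([-1.79909428e+02, -2.60796028e-03,  1.58035386e+01]), 'force': array([-0.30288404, -0.35934413,  0.17589328]), 'torque': array([-0.01746142,  0.01133087, -0.03324581]), 'finger_force': 0.0, 'width': 85.38372437910145} 18.700000000000003
scene {'fovy': 48.13866898169062, 'cx': 325.72148318470096, 'cy': 232.7590854543486, 'distortion': [-0.10658882521740477, 0.0, 0.0, 0.0, 0.0], 'view': [[0.8980096566843763, -0.43965402366297746, -0.016822484315998157, -514.1426133448927], [0.24470224402949056, 0.4673068535413786, 0.8495558347749652, -249.73524469096176], [-0.3656493788707149, -0.7670258431827509, 0.5272303933018749, -660.2823549825258], [0.0, 0.0, 0.0, 1.0]]}
top {'fovy': 44.58934711605902, 'cx': 324.02274160875334, 'cy': 233.20989346161358, 'distortion': [-0.18200879115677474, 0.0, 0.0, 0.0, 0.0], 'view': [[-0.0015918596266661386, -0.9999556377297188, -0.009283779159384352, 62.107936068802076], [0.9956054528338466, -0.0024540735615013348, 0.09361495505775777, -605.9780697028589], [-0.09363358516280497, -0.009093959286579667, 0.995565192056278, -886.9303758677105], [0.0, 0.0, 0.0, 1.0]]}
```

View pics/scene1.png

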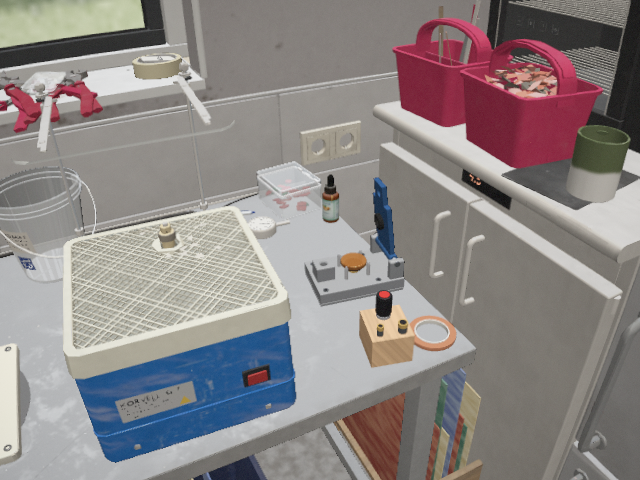

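View pics/top1.png

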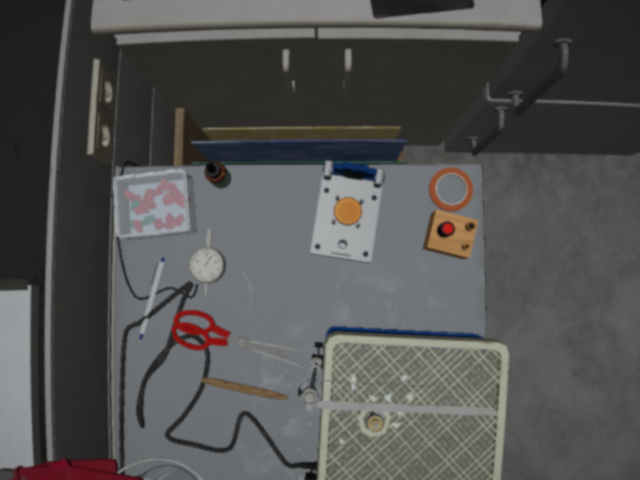

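The scene shows the jig with its leaf about upright at (355,260), the bit block at (387,335) and the pin's red top at (384,296). In the top view the jig is at (347,212) and the red disc at (447,229). Next I'll enlarge both.

```bash
python3 - <<'E'
import cv2
t=cv2.imread("pics/top1.png"); s=cv2.imread("pics/scene1.png")
cv2.imwrite("pics/tc.png",cv2.resize(t[155:275,300:490],None,fx=4.2,fy=4.2,interpolation=cv2.INTER_CUBIC))
cv2.imwrite("pics/sc.png",cv2.resize(s[170:370,300:470],None,fx=3,fy=3,interpolation=cv2.INTER_CUBIC))
E
```

```text
(no output)
```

View pics/tc.png

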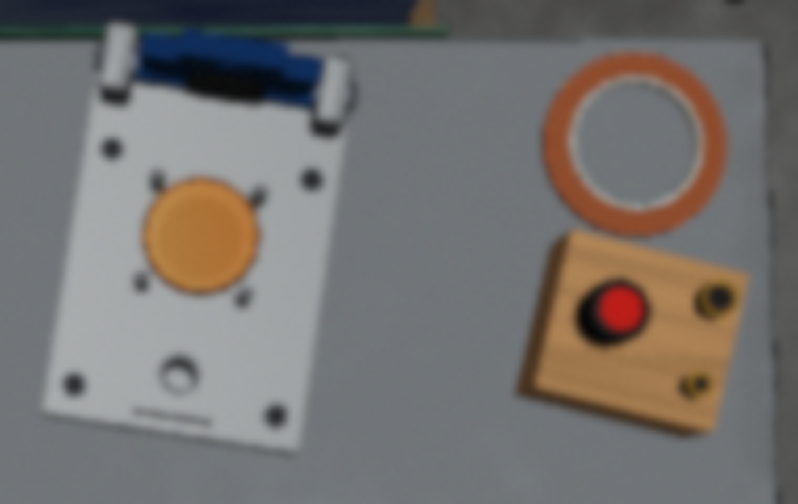

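View pics/sc.png

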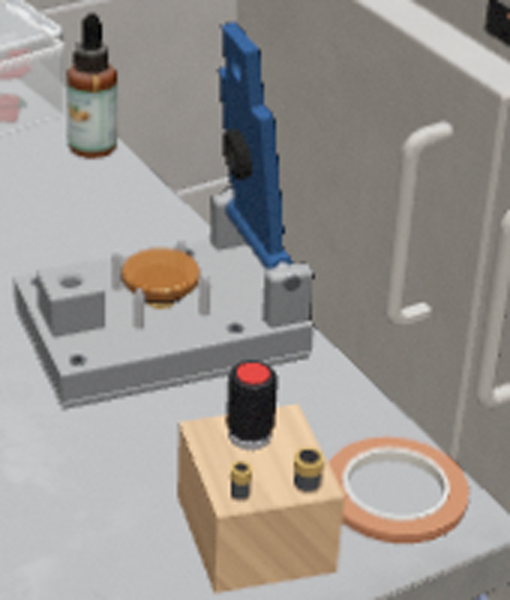

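```bash
cat > h.py <<'E'
import numpy as np, cv2
from scipy.spatial.transform import Rotation as R
def intr(d):
    f=240/np.tan(np.radians(d["fovy"]/2)); return np.array([[f,0,d["cx"]],[0,f,d["cy"]],[0,0,1.]])
def proj(d,P,view=None):
    V=d["view"] if view is None else view
    V=np.diag([1,-1,-1,1.])@V
    return cv2.projectPoints(np.atleast_2d(np.float64(P)),cv2.Rodrigues(V[:3,:3])[0],V[:3,3],intr(d),np.array(d["distortion"]))[0][:,0]
def place(p,P):
    x,y,a=p; c,s=np.cos(a),np.sin(a); P=np.atleast_2d(P)
    return np.c_[x+c*P[:,0]-s*P[:,1],y+s*P[:,0]+c*P[:,1],P[:,2]]
def leaf(a,r,h,y): return [58-r*np.cos(a)+h*np.sin(a),y,54+r*np.sin(a)+h*np.cos(a)]
E
python3 - <<'E'
from h import *; from cell import optics; from scipy.optimize import least_squares
T=optics.get_image("top");S=optics.get_image("scene")
tp=lambda a:(np.array(a)+.5)/4.2-.5+[300,155]
sp=lambda a:(np.array(a)+.5)/3-.5+[300,170]
jl=[[-52,0,49],[0,0,46],[-72,48,24],[-72,-48,24]]; jt=tp([[180,374],[201,236],[42,410],[297,452]])
js=[[-52,0,49],[-72,48,24],[-72,-48,24],[72,-48,24]]; jsp=sp([[72,282],[15,280],[65,380],[311,332]])
bl=[[0,16,86],[30,34,48],[30,-34,48],[-30,-34,48],[-30,34,48],[-16,-22,64],[16,-22,64]]
bt=tp([[621,309],[571,230],[749,273],[714,434],[533,388],[695,385],[717,297]])
bs=sp([[253,373],[293,407],[338,498],[217,516],[181,425],[241,467],[309,456]])
def res(v,full=False):
    lf=[leaf(v[3],110,-4,0),leaf(v[3],58,-12,0)]
    o=[proj(T,place(v[:3],jl))-jt,proj(S,place(v[:3],js))-jsp,proj(S,place(v[:3],lf))-sp([[236,72],[233,154]]),
       proj(T,place(v[4:7],bl))-bt,proj(S,place(v[4:7],bl))-bs]
    return o if full else np.concatenate(o).ravel()
f=least_squares(res,[700,30,-.15,1.6,680,-100,-.23],loss="soft_l1")
v=f.x; print(v.round(3),np.degrees(v[[2,3,6]]))
for o in res(v,True): print(o.round(1).tolist())
print("pin",place(v[4:7],[0,16,72]),"hole",place(v[:3],[-52,0,49]),"hinge",place(v[:3],[58,0,54]),"end",place(v[:3],leaf(v[3],128,0,0)))
E
```

```text
[ 6.38302e+02  2.40720e+01 -1.64000e-01 -2.68753e+02  6.02130e+02
 -1.36538e+02 -1.13354e+02] [-9.38618138e+00 -1.53983915e+04 -6.49468065e+03]
[[-0.0, 0.7], [0.3, 0.5], [0.2, 1.0], [0.0, 0.8]]
[[0.7, -0.6], [0.9, -1.3], [-0.1, -1.3], [2.3, -2.4]]
[[0.1, -0.6], [-0.2, 1.1]]
[[-0.6, 1.0], [-0.3, 0.7], [-0.6, 1.5], [-1.0, 0.6], [-0.3, 0.6], [0.5, 0.9], [0.1, 1.5]]
[[0.8, -0.1], [2.5, -1.3], [2.9, -0.6], [0.8, 0.2], [0.1, -1.4], [0.8, 0.2], [0.8, 0.3]]
pin [[ 606.1846296  -121.06075284   72.        ]] hole [[586.99770329  32.55299186  49.        ]] hinge [[695.52497092  14.61331014  54.        ]] end [[677.0951245   17.65978487 180.62961641]]
```

The rows are not in the units I measure in: shifts go in shares of 50 mm and turns go in units of 2 degrees. I convert before sending: -6 mm is -0.12, -8.1 degrees is -4.05.

Emit:
drive_effector:
  deltas:
    - {"dz":-0.12, "az":-4.05, "jaw":0}
    - {"dz":-0.12, "az":-4.05, "jaw":0}
    - {"dz":-0.12, "az":-4.05, "jaw":0}
    - {"dz":-0.12, "az":-4.05, "jaw":0}
    - {"dz":-0.12, "az":-4.05, "jaw":0}
  clamp_n: 30

```text
time_s: 0.7
tcp_pos: [170.2, -601.2, 261.3]
orientation: [-180.0, -0.0, 56.6]
force: [0.2, 1.0, -0.8]
width: 12.3
finger_force: 0.0
```

Emit:
drive_effector:
  deltas:
    - {"dz":-0.12, "az":-4.05, "jaw":0}
    - {"dz":-0.12, "az":-4.05, "jaw":0}
    - {"dz":-0.12, "az":-4.05, "jaw":0}
    - {"jaw":0}

```text
time_s: 1.1
tcp_pos: [170.3, -601.7, 280.0]
orientation: [180.0, 0.1, 80.7]
force: [0.2, -1.3, 0.5]
width: -0.4
finger_force: 0.0
```

```bash
cat > rel.py <<'E'
# usage: rel.py x y z  -> remaining motion in tool axes from measured pose
import sys; from h import *; from cell import manip
o=manip.observe(); M=R.from_euler("xyz",o["orientation"],degrees=True)
print("pos",o["tcp_pos"].round(1),"rpy",o["orientation"].round(1),"tool move",M.inv().apply(np.array(sys.argv[1:4],float)-o["tcp_pos"]).round(1))
E
python3 rel.py 600 -480 280; python3 - <<'E'
from cell import optics; d=optics.get_image("wrist"); print(d["T_tool_cam"].round(3).tolist(),d["fovy"],d["distortion"])
E
```

```text
pos [ 170.3 -601.7  280. ] rpy [1.80e+02 1.00e-01 8.07e+01] tool move [189.7 404.3  -0. ]
[[0.0, 0.962, 0.274, 69.799], [1.0, -0.0, -0.001, -0.354], [-0.0, 0.274, -0.962, -141.598], [0.0, 0.0, 0.0, 1.0]] 70.72976537024324 [-0.02342046  0.          0.          0.          0.        ]
```

Emit:
drive_effector:
  deltas:
    - {"dx":0.42, "dy":0.9, "jaw":0}
    - {"dx":0.42, "dy":0.9, "jaw":0}
    - {"dx":0.42, "dy":0.9, "jaw":0}
    - {"dx":0.42, "dy":0.9, "jaw":0}
    - {"dx":0.42, "dy":0.9, "jaw":0}

```text
time_s: 1.65
tcp_pos: [411.0, -533.5, 278.7]
orientation: [-180.0, -0.0, 80.3]
force: [0.8, -1.9, -0.5]
width: -0.2
finger_force: 0.0
```

Emit:
drive_effector:
  deltas:
    - {"dx":0.42, "dy":0.9, "jaw":0}
    - {"dx":0.42, "dy":0.9, "jaw":0}
    - {"dx":0.42, "dy":0.9, "jaw":0}
    - {"dx":0.42, "dy":0.9, "jaw":0}

```text
time_s: 2.05
tcp_pos: [602.3, -480.0, 278.5]
orientation: [-180.0, -0.0, 80.4]
force: [0.3, -0.8, -0.1]
width: 0.0
finger_force: 0.0
```

```bash
python3 rel.py 610 -110 280
```

```text
pos [ 602.3 -480.   278.5] rpy [-180.    -0.    80.4] tool move [366.1 -54.4  -1.3]
```

Scaled: 46 mm is 0.92, -7 mm is -0.14.

Emit:
drive_effector:
  deltas:
    - {"dx":0.92, "dy":-0.14, "jaw":0}
    - {"dx":0.92, "dy":-0.14, "jaw":0}
    - {"dx":0.92, "dy":-0.14, "jaw":0}
    - {"dx":0.92, "dy":-0.14, "jaw":0}
    - {"dx":0.92, "dy":-0.14, "jaw":0}

```text
time_s: 2.55
tcp_pos: [603.2, -246.4, 278.6]
orientation: [-179.9, -0.0, 80.4]
force: [0.6, 0.3, 0.6]
width: -0.3
finger_force: 0.0
```

Emit:
drive_effector:
  deltas:
    - {"dx":0.92, "dy":-0.14, "jaw":0}
    - {"dx":0.92, "dy":-0.14, "jaw":0}
    - {"dx":0.92, "dy":-0.14, "jaw":0}
    - {"jaw":0}
    - {"jaw":0}

```text
time_s: 3.05
tcp_pos: [605.4, -107.9, 279.0]
orientation: [-180.0, 0.0, 80.6]
force: [-0.4, -0.5, 0.2]
width: 0.5
finger_force: 0.0
```

```bash
python3 - <<'E'
from cell import optics,manip; import cv2,numpy as np
o=manip.observe(); d=optics.get_image("wrist"); f=d["frame"][:,:,::-1]
np.savez("w1.npz",p=o["tcp_pos"],o=o["orientation"]); print(o["tcp_pos"],o["orientation"],d["cx"],d["cy"])
cv2.imwrite("pics/w1.png",f)
E
```

```text
[ 605.40441646 -107.85763186  278.99633313] [-1.79973488e+02  2.00452410e-02  8.05839167e+01] 317.4771913611378 236.8579956903072
```

View pics/w1.png

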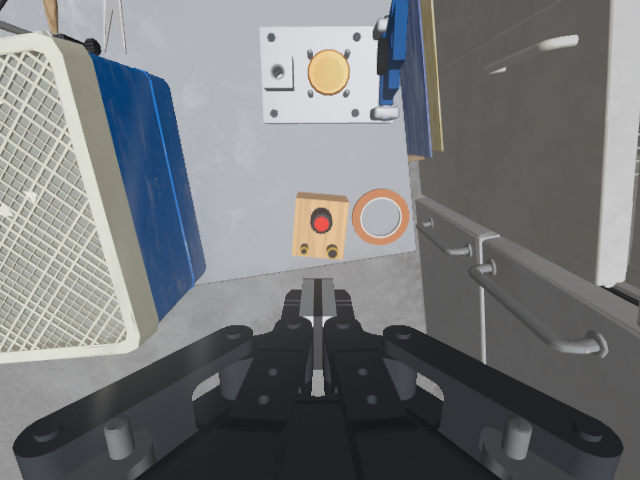

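Wrist view: the red disc is at about (321,223), the jig's pin hole at (278,71), the roundel at (329,72), and the leaf's edge at (397,50). Now I'll measure with the wrist pose.

```bash
cat >> h.py <<'E'
def wview(d,p,o):
    T=np.eye(4);T[:3,:3]=R.from_euler("xyz",o,degrees=True).as_matrix();T[:3,3]=p
    return np.linalg.inv(T@d["T_tool_cam"])
def back(d,V,px,z):
    n=cv2.undistortPoints(np.array([[px]],float),intr(d),np.array(d["distortion"]))[0,0]
    C=np.linalg.inv(V); r=C[:3,:3]@[n[0],-n[1],-1]; c=C[:3,3]; return c+r*(z-c[2])/r[2]
E
python3 - <<'E'
from h import *; from cell import optics
a=np.load("w1.npz");d=optics.get_image("wrist");V=wview(d,a["p"],a["o"]);im=cv2.imread("pics/w1.png").astype(int)
def cen(m,box):
    y,x=np.nonzero(m[box[1]:box[3],box[0]:box[2]]);return x.mean()+box[0],y.mean()+box[1],len(x)
b,g,r=im[...,0],im[...,1],im[...,2]
red=cen((r>150)&(g<70)&(b<70),(300,200,345,245));amb=cen((r>180)&(b<150)&(r-b>60),(300,40,358,105))
hole=cen((r+g+b)<240,(268,62,289,81))
print(red,amb,hole)
print("red",back(d,V,red[:2],86),"amber",back(d,V,amb[:2],46),"hole",back(d,V,(278,71),49),back(d,V,hole[:2],49))
for p,z in [((263,124),24),((261,27),24),((298,192),48),((348,199),48),((342,261),48),((292,255),48)]: print(p,back(d,V,p,z).round(1))
print("pred",proj(d,place((638.3,24.1,-.164),[[-52,0,49],[0,0,46]]),V),proj(d,[606.2,-121.1,86],V))
c=im[20:135,250:420].astype(np.uint8)
cv2.imwrite("pics/wc.png",cv2.resize(c,None,fx=4.5,fy=4.5,interpolation=cv2.INTER_CUBIC))
E
```

```text
(np.float64(nan), np.float64(nan), 0) (np.float64(325.93713733075435), np.float64(71.96034816247582), 1034) (np.float64(nan), np.float64(nan), 0)
red [nan nan nan] amber [636.01170211  25.99748942  46.        ] hole [588.35137304  34.29397341  49.        ] [nan nan nan]
(263, 124) [559.4 -11.5  24. ]
(261, 27) [577.1  83.9  24. ]
(298, 192) [586.4 -89.6  48. ]
(348, 199) [ 639.8 -106.4   48. ]
(342, 261) [ 622.7 -177.6   48. ]
(292, 255) [ 566.3 -160.8   48. ]
pred [[277.00820967  73.04745635]
 [328.45162393  73.55849583]] [[320.626343   224.72977794]]<stdin>:4: RuntimeWarning: Mean of empty slice.
  ret = ret.dtype.type(ret / rcount)
```

View pics/wc.png

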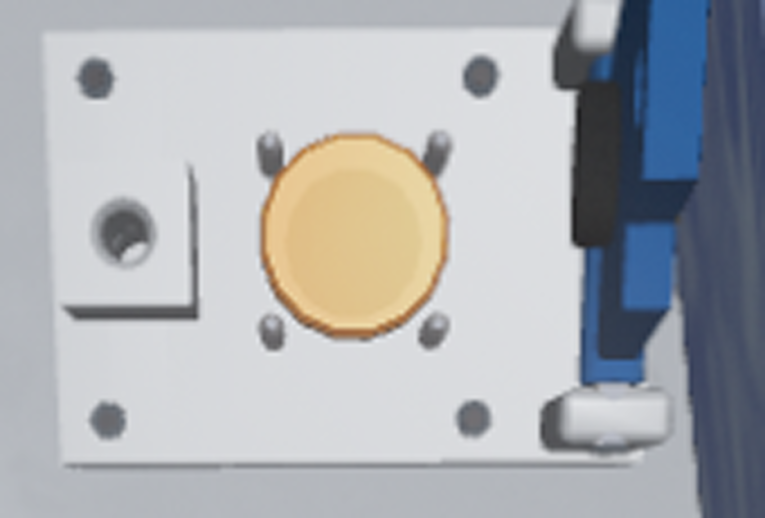

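```bash
python3 - <<'E'
from h import *; from cell import optics
a=np.load("w1.npz");d=optics.get_image("wrist");V=wview(d,a["p"],a["o"]);T=optics.get_image("top")
for z in (0,100,200,300): print(z,"wrist edge",back(d,V,(605,150),z)[:2].round(),"top edge",back(T,T["view"],(320,38),z)[:2].round(),"wristred",back(d,V,(321,223),86).round(1))
v=(638.8,24.8,-.164)
for deg in (82,70,55,40,25,10,0):
    t=np.radians(deg); p=place(v,leaf(t,108,4,0))[0]; 
    off=14.5 ; c=place(v,[leaf(t,108,4,0)[0]+off,0,p[2]])[0]; print(deg,c.round(1))
E
```

```text
0 wrist edge [ 963. -106.] top edge [943.  67.] wristred [ 606.9 -119.4   86. ]
100 wrist edge [881. -90.] top edge [898.  66.] wristred [ 606.9 -119.4   86. ]
200 wrist edge [798. -74.] top edge [853.  64.] wristred [ 606.9 -119.4   86. ]
300 wrist edge [716. -58.] top edge [808.  63.] wristred [ 606.9 -119.4   86. ]
82 [699.4  14.8 161.5]
70 [677.6  18.4 156.9]
55 [652.4  22.5 144.8]
40 [631.2  26.1 126.5]
25 [615.4  28.7 103.3]
10 [606.1  30.2  76.7]
0 [603.8  30.6  58. ]
```

```bash
python3 rel.py 724 11 282
```

```text
pos [ 605.4 -110.2  279.1] rpy [-180.     0.    80.4] tool move [139.2  96.8  -3. ]
```

Scaled: 34.8 mm is 0.696, 24.2 mm is 0.484.

Emit:
drive_effector:
  deltas:
    - {"dx":0.696, "dy":0.484, "jaw":0}
    - {"dx":0.696, "dy":0.484, "jaw":0}
    - {"dx":0.696, "dy":0.484, "jaw":0}
    - {"dx":0.696, "dy":0.484, "jaw":0}
    - {"jaw":0}

```text
time_s: 3.75
tcp_pos: [726.6, 15.0, 278.5]
orientation: [179.9, -0.1, 80.6]
force: [-0.4, 0.0, -0.4]
width: -0.0
finger_force: 0.0
```

Emit:
drive_effector:
  deltas:
    - {"dz":0.6, "jaw":0}
    - {"dz":0.6, "jaw":0}
    - {"dz":0.6, "jaw":0}
    - {"dz":0.6, "jaw":0}
    - {"jaw":0}

```text
time_s: 4.25
tcp_pos: [720.3, 10.9, 154.1]
orientation: [-179.5, 0.1, 80.5]
force: [0.5, 0.9, -0.6]
width: 0.4
finger_force: 0.0
```

```bash
python3 rel.py 704 14 160;  python3 - <<'E'
from cell import optics; import cv2
w=optics.get_image("wrist")["frame"]; s=optics.get_image("scene")["frame"]
import numpy as np
a=cv2.resize(s[150:350,270:470],(400,400)); b=cv2.resize(w[100:400,170:470],(400,400))
cv2.imwrite("pics/beh.png",np.hstack([a,b])[:,:,::-1])
E
```

```text
pos [720.3  10.9 154.1] rpy [-1.795e+02  1.000e-01  8.050e+01] tool move [  0.3 -16.7  -5.7]
```

View pics/beh.png

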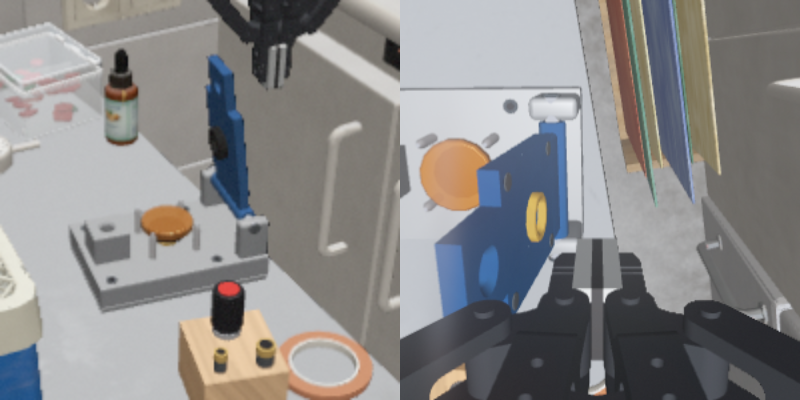

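The left half shows the closed fingers just behind the upright leaf. The right half confirms they are clear of the leaf's back, so I'll push it over.

Scaled: -15 mm is -0.3, -14 mm is -0.28.

Emit:
drive_effector:
  deltas:
    - {"dy":-0.28, "jaw":0}
    - {"dy":-0.28, "jaw":0}
    - {"dy":-0.3, "jaw":0}
    - {"dy":-0.254, "dz":0.092, "jaw":0}
    - {"dy":-0.254, "dz":0.092, "jaw":0}

```text
time_s: 4.85
tcp_pos: [658.0, 23.4, 153.4]
orientation: [179.7, -0.1, 80.6]
force: [1.5, -0.7, -0.3]
width: 0.2
finger_force: 0.5
```

Emit:
drive_effector:
  deltas:
    - {"dy":-0.214, "dz":0.18, "jaw":0}
    - {"dy":-0.214, "dz":0.18, "jaw":0}
    - {"dy":-0.16, "dz":0.232, "jaw":0}
    - {"dy":-0.16, "dz":0.232, "jaw":0}

```text
time_s: 5.25
tcp_pos: [618.9, 30.0, 108.3]
orientation: [180.0, -0.0, 80.6]
force: [0.3, -0.3, 1.7]
width: -0.2
finger_force: 0.6
```

```bash
python3 rel.py 606.1 30.2 76.7
```

```text
pos [618.9  30.  108.3] rpy [180.   -0.   80.6] tool move [ -1.9 -12.7  31.6]
```

Emit:
drive_effector:
  deltas:
    - {"dy":-0.12, "dz":0.26, "jaw":0}
    - {"dy":-0.1, "dz":0.24, "jaw":0}
    - {"dy":-0.06, "dz":0.22, "jaw":0}
    - {"dz":0.12, "jaw":0}
    - {"jaw":0}

```text
time_s: 5.75
tcp_pos: [604.9, 32.3, 65.7]
orientation: [-179.9, 0.0, 80.6]
force: [-0.2, -0.1, 0.4]
width: 0.5
finger_force: 0.0
```

```bash
python3 rel.py 604 31 60
```

```text
pos [604.9  32.3  65.7] rpy [-179.9    0.    80.6] tool move [-1.4 -0.6  5.7]
```

Scaled: 2 mm is 0.04, 4 mm is 0.08.

Emit:
drive_effector:
  deltas:
    - {"dz":0.08, "jaw":0}
    - {"dz":0.04, "jaw":0}
    - {"jaw":0}
    - {"jaw":0}

```text
time_s: 6.15
tcp_pos: [605.8, 32.3, 61.2]
orientation: [180.0, -0.0, 80.6]
force: [-0.4, 0.2, 1.4]
width: 0.1
finger_force: 0.4
```

```bash
python3 rel.py 604 31 60
```

```text
pos [605.8  32.3  61.2] rpy [180.   -0.   80.6] tool move [-1.5 -1.6  1.2]
```

Scaled: -49 mm is -0.98, -40 mm is -0.8.

Emit:
drive_effector:
  deltas:
    - {"dz":-0.8, "jaw":0}
    - {"dz":-0.98, "jaw":60}
    - {"dx":-0.76, "jaw":60}
    - {"dx":-0.76, "jaw":60}
    - {"dx":-0.76, "jaw":60}

```text
time_s: 6.65
tcp_pos: [587.0, -81.2, 150.8]
orientation: [179.9, 0.0, 80.7]
force: [0.9, -0.9, 0.2]
width: 58.2
finger_force: 0.0
```

```bash
python3 rel.py 606.5 -119.2 150
```

```text
pos [587.  -81.2 150.8] rpy [179.9   0.   80.7] tool move [-34.3  25.4   0.9]
```

Emit:
drive_effector:
  deltas:
    - {"dx":-0.68, "dy":0.51, "jaw":60}
    - {"jaw":60}
    - {"jaw":60}

```text
time_s: 6.95
tcp_pos: [606.6, -118.8, 149.9]
orientation: [180.0, -0.0, 80.5]
force: [-0.2, 0.3, -0.1]
width: 59.8
finger_force: 0.0
```

```bash
python3 - <<'E'
from cell import optics,manip; import cv2,numpy as np; from h import *
o=manip.observe(); d=optics.get_image("wrist"); f=d["frame"][:,:,::-1]
V=wview(d,o["tcp_pos"],o["orientation"]); print(o["tcp_pos"],o["orientation"])
np.savez("w2.npz",p=o["tcp_pos"],o=o["orientation"])
print(proj(d,[606.7,-119.4,86],V), proj(d,place((638.8,24.8,-.164),leaf(.04,110,4,0)),V))
cv2.imwrite("pics/w2.png",f)
E
```

```text
[ 606.57064565 -118.75370669  149.91326116] [ 1.79990592e+02 -7.83231394e-03  8.04882545e+01]
[[318.19037272 254.47950478]] [[244.63097433   7.2006645 ]]
```

View pics/w2.png

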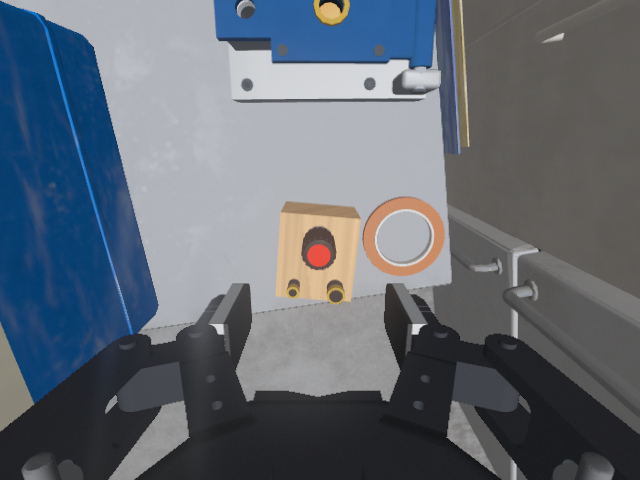

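The leaf is down on the glass, with its tongue hole at (246,9). The red disc is at (319,256), centred between the open fingers, so I'll descend.

```bash
python3 - <<'E'
from h import *; from cell import optics
a=np.load("w2.npz");d=optics.get_image("wrist");V=wview(d,a["p"],a["o"])
print(back(d,V,(319,256),86),back(d,V,(246,9),62))
E
```

```text
[ 607.04452221 -120.50309582   86.        ] [588.29311148  32.31705695  62.        ]
```

Emit:
drive_effector:
  deltas:
    - {"dx":-0.022, "dy":0.016, "dz":0.4, "jaw":60}
    - {"dz":0.5, "jaw":60}
    - {"dz":0.5, "jaw":60}
    - {"dz":0.5, "jaw":60}
    - {"jaw":60}

```text
time_s: 7.55
tcp_pos: [604.3, -117.2, 51.8]
orientation: [-179.6, -0.0, 80.7]
force: [-0.1, 0.0, 0.1]
width: 60.0
finger_force: 0.0
```

```bash
python3 rel.py 607.2 -120 55
```

```text
pos [ 604.3 -117.2   51.8] rpy [-179.6   -0.    80.7] tool move [-2.3  3.3 -3.2]
```

Emit:
drive_effector:
  deltas:
    - {"dz":-0.02, "jaw":60}
    - {"jaw":60}
    - {"jaw":60}

```text
time_s: 7.85
tcp_pos: [608.1, -119.1, 57.5]
orientation: [179.9, 0.0, 80.6]
force: [-0.3, 0.4, 0.5]
width: 60.1
finger_force: 0.0
```

```bash
python3 rel.py 607.2 -120.3 55
```

```text
pos [ 608.1 -119.1   57.5] rpy [179.9   0.   80.6] tool move [-1.4 -0.7  2.5]
```

Scaled: -0.8 mm is -0.016.

Emit:
drive_effector:
  deltas:
    - {"dx":-0.016, "jaw":18}
    - {"jaw":18}
    - {"jaw":18}
    - {"jaw":18}
    - {"jaw":18}
  clamp_n: 70

```text
time_s: 8.35
tcp_pos: [607.3, -120.1, 56.7]
orientation: [180.0, 0.0, 80.6]
force: [-2.2, -0.5, 5.4]
width: 20.0
finger_force: 68.2
```

```bash
python3 rel.py 607.2 -120.3 55
```

```text
pos [ 607.3 -120.1   56.7] rpy [180.    0.   80.6] tool move [-0.2 -0.   1.7]
```

Emit:
drive_effector:
  deltas:
    - {"jaw":18}
    - {"jaw":18}
  clamp_n: 70

```text
time_s: 8.55
tcp_pos: [607.3, -120.1, 56.6]
orientation: [180.0, 0.0, 80.6]
force: [-0.8, 0.7, 5.1]
width: 20.0
finger_force: 68.2
```

```bash
python3 rel.py 607.2 -120.3 55
```

```text
pos [ 607.3 -120.1   56.6] rpy [180.    0.   80.6] tool move [-0.2 -0.   1.6]
```

Scaled: -20 mm is -0.4, -10 mm is -0.2.

Emit:
drive_effector:
  deltas:
    - {"dz":-0.2, "jaw":18}
    - {"dz":-0.4, "jaw":18}
    - {"dz":-0.4, "jaw":18}
    - {"dz":-0.4, "jaw":18}
    - {"dz":-0.4, "jaw":18}

```text
time_s: 9.05
tcp_pos: [606.9, -119.9, 147.2]
orientation: [180.0, -0.0, 80.6]
force: [0.9, -0.4, -0.7]
width: 20.3
finger_force: 68.5
```

Emit:
drive_effector:
  deltas:
    - {"dx":0.6, "dy":-0.18, "jaw":18}
    - {"dx":0.8, "dy":-0.24, "jaw":18}
    - {"dx":0.8, "dy":-0.24, "jaw":18}
    - {"dx":0.758, "dy":-0.21, "jaw":18}
    - {"jaw":18}

```text
time_s: 9.55
tcp_pos: [587.4, 37.0, 146.4]
orientation: [-180.0, -0.0, 80.8]
force: [-0.2, -0.4, -0.8]
width: 20.0
finger_force: 68.5
```

Emit:
drive_effector:
  deltas:
    - {"jaw":18}
    - {"jaw":18}

```text
time_s: 9.75
tcp_pos: [588.4, 32.5, 146.2]
orientation: [180.0, 0.0, 80.6]
force: [0.4, -0.2, -0.2]
width: 20.1
finger_force: 68.5
```

```bash
python3 rel.py 588.4 32.9 120
python3 - <<'E'
from cell import optics,manip; import cv2,numpy as np; from h import *
o=manip.observe(); w=optics.get_image("wrist"); s=optics.get_image("scene")
V=wview(w,o["tcp_pos"],o["orientation"]); np.savez("w3.npz",p=o["tcp_pos"],o=o["orientation"])
T=np.linalg.inv(V)@np.linalg.inv(w["T_tool_cam"])  # tool->world
tip=o["tcp_pos"]-[0,0,56.6-2]
print("tip pred",tip,"scene",proj(s,tip),"hole scene",proj(s,place((639.4,24.,-.164),leaf(.04,110,4,0))))
a=cv2.resize(s["frame"][180:330,290:440],(600,600),interpolation=cv2.INTER_CUBIC)
cv2.imwrite("pics/s3.png",a[:,:,::-1])
E
```

```text
pos [588.4  32.5 146.2] rpy [180.    0.   80.6] tool move [ 0.4 -0.1 26.2]
tip pred [588.43453625  32.46594268  91.61196124] scene [[324.7518729  240.79458133]] hole scene [[325.02684323 256.04152326]]
```

View pics/s3.png

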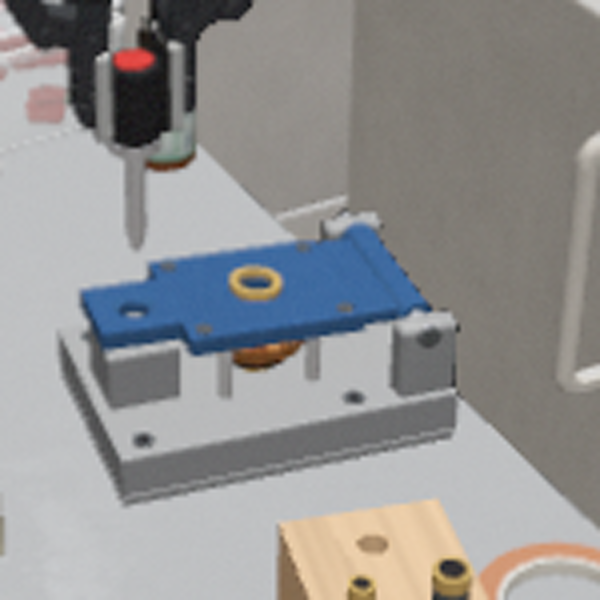

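The scene crop shows the leaf nearly shut. The pin hangs upright with its tip at (136,246), right above the tongue hole at (133,309). I'll nudge it slightly and lower gently.

Scaled: 10 mm is 0.2, -0.7 mm is -0.014.

Emit:
drive_effector:
  deltas:
    - {"dx":0.006, "dy":-0.014, "dz":0.2, "jaw":18}
    - {"dz":0.2, "jaw":18}
    - {"dz":0.12, "jaw":18}
    - {"jaw":18}
    - {"jaw":18}

```text
time_s: 10.35
tcp_pos: [587.5, 33.4, 119.5]
orientation: [-180.0, 0.0, 80.6]
force: [-0.5, 0.3, 0.3]
width: 20.2
finger_force: 68.5
```

Emit:
drive_effector:
  deltas:
    - {"dz":0.08, "jaw":18}
    - {"dz":0.08, "jaw":18}
    - {"dz":0.08, "jaw":18}
    - {"jaw":18}
    - {"jaw":18}

```text
time_s: 10.85
tcp_pos: [587.5, 33.5, 107.8]
orientation: [-180.0, 0.0, 80.6]
force: [0.1, 0.4, -1.0]
width: 20.1
finger_force: 68.5
```

Emit:
drive_effector:
  deltas:
    - {"dz":0.08, "jaw":18}
    - {"dz":0.08, "jaw":18}
    - {"dz":0.08, "jaw":18}
    - {"jaw":18}
    - {"jaw":18}

```text
time_s: 11.35
tcp_pos: [587.5, 33.5, 95.7]
orientation: [-180.0, 0.0, 80.6]
force: [0.6, -1.1, -0.9]
width: 20.0
finger_force: 68.5
```

Emit:
drive_effector:
  deltas:
    - {"dz":0.1, "jaw":18}
    - {"dz":0.1, "jaw":18}
    - {"dz":0.1, "jaw":18}
    - {"jaw":18}
    - {"jaw":18}

```text
time_s: 11.85
tcp_pos: [587.4, 33.5, 80.6]
orientation: [-180.0, 0.0, 80.6]
force: [0.2, -0.1, -1.4]
width: 20.2
finger_force: 68.5
```

Scaled: 5 mm is 0.1, 4 mm is 0.08.

Emit:
drive_effector:
  deltas:
    - {"dz":0.1, "jaw":18}
    - {"dz":0.08, "jaw":18}
    - {"dz":0.06, "jaw":18}
    - {"jaw":18}
    - {"jaw":18}

```text
time_s: 12.35
tcp_pos: [587.6, 33.6, 68.9]
orientation: [-180.0, -0.0, 80.6]
force: [0.0, -0.2, -0.9]
width: 19.8
finger_force: 68.8
```

Emit:
drive_effector:
  deltas:
    - {"dz":0.02, "jaw":18}
    - {"dz":0.02, "jaw":18}
    - {"jaw":18}
    - {"jaw":18}
    - {"jaw":18}

```text
time_s: 12.85
tcp_pos: [587.5, 33.5, 67.0]
orientation: [-180.0, -0.0, 80.6]
force: [-2.6, 1.0, 4.0]
width: 20.1
finger_force: 69.0
```

Contact with the leaf. Now I'll press on toward the stop in small steps, aiming for about 12 N.

Emit:
drive_effector:
  deltas:
    - {"dz":0.02, "jaw":18}
    - {"jaw":18}
    - {"jaw":18}
  clamp_n: 100

```text
time_s: 13.15
tcp_pos: [587.5, 33.6, 66.6]
orientation: [-180.0, -0.0, 80.6]
force: [-4.5, 1.3, 10.1]
width: 19.7
finger_force: 84.0
```

Emit:
drive_effector:
  deltas:
    - {"dz":0.02, "jaw":18}
    - {"jaw":18}
    - {"jaw":18}

```text
time_s: 13.45
tcp_pos: [587.6, 33.6, 66.4]
orientation: [180.0, -0.0, 80.6]
force: [-6.6, 0.7, 17.1]
width: 19.7
finger_force: 84.8
```

Emit:
drive_effector:
  deltas:
    - {"dz":0.02, "jaw":18}
    - {"jaw":18}
    - {"jaw":18}

```text
time_s: 13.75
tcp_pos: [587.6, 33.6, 66.2]
orientation: [180.0, -0.0, 80.6]
force: [-8.8, 0.5, 26.1]
width: 19.7
finger_force: 85.8
```

Scaled: -0.6 mm is -0.012.

Emit:
drive_effector:
  deltas:
    - {"dy":-0.012, "jaw":18}
    - {"jaw":18}
    - {"jaw":18}

```text
time_s: 14.05
tcp_pos: [587.6, 33.6, 66.2]
orientation: [179.9, -0.0, 80.6]
force: [-7.5, 0.8, 24.8]
width: 19.9
finger_force: 85.7
```

```bash
python3 - <<'E'
from cell import optics; import cv2,numpy as np; from h import *
s=optics.get_image("scene"); w=optics.get_image("wrist")
f=s["frame"].copy()
for a in (0,.04): print(a,proj(s,place((638.8,24.4,-.164),[leaf(a,128,4,17),leaf(a,128,4,-17),leaf(a,128,-4,-17),[-67,-15,49],[-37,-15,49]])).round(1).tolist())
A=cv2.resize(f[210:320,300:410],(600,600),interpolation=cv2.INTER_CUBIC)
B=cv2.resize(w["frame"][100:400,230:400],(200,353))
A=np.hstack([A,np.vstack([B,np.zeros((247,200,3),np.uint8)])])
cv2.imwrite("pics/fin.png",A[:,:,::-1])
E
```

```text
0 [[311.0, 254.6], [316.7, 266.1], [316.8, 270.2], [318.3, 269.6], [336.2, 266.3]]
0.04 [[311.0, 252.0], [316.7, 263.4], [316.7, 267.6], [318.3, 269.6], [336.2, 266.3]]
```

View pics/fin.png

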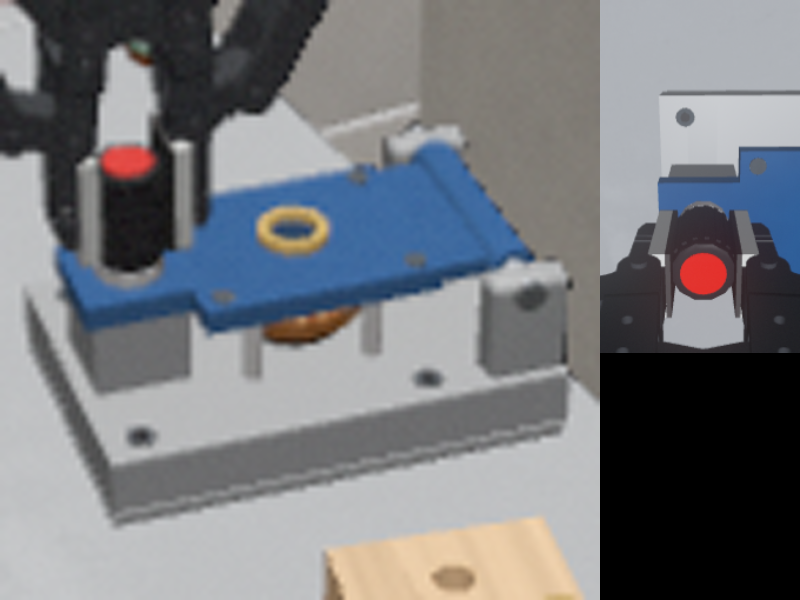

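The final picture shows the collar seated on the tongue and the tongue's underside flat on the pin block, so the leaf is fully shut. The gripper holds the knob and presses with about 25 N, well above the 6 N needed. Handing in.

```bash
python3 -c "
from cell import manip
print(manip.sign_off())"
```

```text
the job is handed in; nothing more can be done
None
```

The job is handed in: the leaf is fully shut on the glass, the pin's collar sits on the leaf, and the gripper still holds the pin down with about 25 N, at 14 s of the 38 s allowed; the arm never went near the bottle, foil roll or dial gauge, though I didn't re-check them at the end.

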